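# Hang the scrap pail on its two-armed stand

## Robot

A 6-joint arm with a two-finger parallel gripper is mounted at the origin on the work surface. World frame = base frame: x ahead of the robot, y to its left, z up, the work surface at z = 0. Lengths are in m, angles in degrees, forces in N, time in s.
With the tool pointing down it reaches from about 0.35 to 0.875 m from the base axis. Payload 4.2 kg.
Tool frame: the origin (TCP) lies between the finger pads; the fingertips stand 8 mm ahead of it and the grasp point (between the pads) lies 11 mm behind it; x points along the fingers, y is the direction in which the jaws open and shut, and the axes are right-handed (so a half turn about x gives the same grasp; the last joint's range is limited). The gripper opens to 87 mm and grips with 3 to 60 N. Pads are 19 mm wide; open, the fingers measure 117 mm over their backs; the gripper's body (75 mm by 190 mm) begins 51 mm behind the grasp point.
Start: joints at [-60.069, 22.042, 0.453, 0, -68.411, -14.817], TCP at [0.163, -0.603, 0.231] pointing down, gripper open.
Joint ranges: [-179.83, 179.83], [-69.29, 118.12], [-61.27, 80.66], [-181.25, 117.63], [-171.15, -9.14], [-177.46, 177.46]. Speed limits (degrees/s): [159.86, 159.86, 180, 180, 180, 180].

## Interface

Orientations are given as a 3x3 rotation matrix whose columns are the frame's x, y, z axes.
In Python, from station import r gives the robot as it stands. The module is installed in compiled form; this text tells all that it offers.
- The arm moves only by the tool move_arm, never from a script. Its argument "increments" is one flat list of numbers, 7 for each row, row after row: the turn, a rotation vector about the tool's x, y, z in degrees, then the shift along the tool's x, y, z in m, then the finger opening in m, from 0 to 0.087. A call has 1 to 12 rows; each row is the pose to reach, as a shift and turn from the pose commanded when the call began, along the tool's axes at that moment; what a row does not reach only later rows make up. A row lasts 1/12 s, in which the tool goes at most 41.7 mm and 7.16 degrees, less where a joint would pass 70% of its speed; a pose out of reach is approached as far as the arm can. A call with a gripper value outside its range is refused whole. The fingers move at their own pace and stop on an object; the grip force is fixed at half the most. Time passes only in rows, so rows that repeat a pose let the fingers close. It gives the time, the measured TCP pose, the force and the opening at its end, in the units of the state.
- r.sense(): the state, without advancing time (a new reading comes with each control period).
- r.capture(name): name is "scene" or "side" or "wrist"; returns the picture (400x640x3 uint8, red, green, blue); there is no depth.
- r.calibration(name): a dict with "fx", "fy", "cx", "cy" (pixels), "D" ([k1, k2, p1, p2, k3] as OpenCV has them; the pictures are not rectified), "rvec" (rotation vector, rad) and "tvec" (3), from world to camera coordinates, as OpenCV has them; the wrist camera has in their place "tool_from_camera" (4x4, takes a point from camera to tool coordinates, whose origin is the TCP and whose axes are the tool frame's). Camera axes: x right, y down, z forward; pixel columns grow to the right and rows downward; lengths in m; the calibration is good to about 2 mm. A picture is of the moment at which its call begins: read the wrist's pose just before it. calibration takes no time and is no camera call.
- r.finish_job(): hands the job in, once; it reports no verdict.
The state is a dict: "time_s": time; "joints": joint angles; "joint_velocities": joint speeds; "effort": joint torques, N m; "tcp_pos": TCP position; "ee_rot": TCP orientation; "wrist_force": force on the tool from outside, world axes, zero at the start; "moment": the same for the moment, N m; "gripper_width": opening from 0.0 (shut) to 1.0 (fully open).
Only numpy, scipy, OpenCV 4.12 (cv2) and the standard library are available. Lean on these libraries where they do the work, as an engineer would, in place of code of your own. Each camera call takes 0.05 s, during which the arm holds its last target.

## Task

Tidy the counter: on the taller of the two steel pails, first raise the folded swing handle upright with a fingertip while the pail still stands on the counter. Then take the pail by that handle and hang it on the stand, with the handle's bar resting in both of the stand's hooked prongs, let go and leave it hanging still; leave the squat pail where it is.

Things in the scene. Friction and masses are not known exactly. Their poses are not given: they have to be found in the camera images.
- pail: The taller steel pail, empty, loose, 0.3 to 0.5 kg: 100 mm high, 96 mm wide at foot, 120 mm at the rim. Origin: centre of its underside; z up. Its swing bail turns about the pail's y axis at rim height (100 mm above the origin), pivots 70 mm to either side; it starts folded to the pail's +x side, 25 to 40 degrees above level. Lifted by the bail, the pail swings below it, tilted up to 10 degrees.
- bail_grip (a point): Middle of the bail's straight top bar (8 mm wire, 124 mm long, 85 mm from the pivots), in a black sleeve 36 mm long, 12 mm thick. Folded, the bar stands out beyond the rim with free space beneath. Stiff pivots: a push of 0.3 to 0.8 N at the bar turns the bail and it stays where left. y runs along the bar, z from pivots to bar (up when upright).
- hook_seat (a point): Where the bar's middle lies when hung, 248 mm up, on the fixed stand with a post, not on a pail. Two 8 mm prongs, 36 mm to either side (y), nothing between. They slope down from a crossbar and post 115 mm behind (+x, top 281 mm) to a trough under this point, then up to open ends 34 mm in front (-x), tops 272 mm. The bar goes over the ends from -x, along y, and down; the pail hangs below.
- squat_pail: A bystander: a squat steel pail of the same make, 55 mm high, 128 mm wide at the rim, loose, with its own folded bail. Origin: centre of its underside. It may stand between the taller pail and the stand; nothing of it is higher than 100 mm.
There are look-alikes about, which are no part of the job. What is shaped like the pail but red or yellow is not meant.

How it is judged:
By the outcome, as a careful person would: the job done as asked, in the order asked, and still so for the second after the job is handed in, with the robot touching nothing.
It also fails if it takes over 67 s, if anything falls off the work surface, if the arm or the gripper's body presses on something with over 40 N, if the wrist force passes 120 N, or if a joint passes its speed limit or range.

## Working session

There is one attempt and no reset: what is moved stays moved. The work goes in short steps, Python scripts to look and compute and a tool call to move; the robot and the scene stay as the last step left them, time stands still between calls to the robot, and variables do not carry over. Pictures are saved under pics/ and viewed, and the job is handed in when it is done.

Besides the shell and the picture viewer there is one more tool, called after "Request:" as name(argument=value, ...) on one line, values as JSON. move_arm: Moves the arm, as the interface text tells. Its arguments: {"type":"object","properties":{"increments":{"type":"array","items":{"type":"number"}}},"required":["increments"]}

```bash
mkdir -p pics; python3 - <<'E'
from station import r
import cv2,numpy as np
s=r.sense(); print(s)
for n in ["scene","side","wrist"]:
    im=r.capture(n); cv2.imwrite(f"pics/{n}0.png",im[:,:,::-1]); print(n,r.calibration(n))
E
```

```text
{'time_s': 0.0, 'joints': array([-6.00699007e+01,  2.20909307e+01,  3.78646053e-01, -2.98371801e-02,
       -6.84079827e+01, -1.48142964e+01]), 'joint_velocities': array([ 0.04346561,  0.01722219,  0.0127382 , -0.03035948, -0.05352456,
       -0.02762334]), 'effort': array([ 1.90193721e-03, -3.90665495e+01,  1.87404388e+01,  4.21988636e+00,
        1.09681115e-02, -1.86301318e-04]), 'tcp_pos': array([ 0.16283083, -0.60281488,  0.22944783]), 'ee_rot': array([[-6.27650858e-04, -2.60584611e-01,  9.65450810e-01],
       [ 2.06067269e-03,  9.65448613e-01,  2.60585358e-01],
       [-9.99997680e-01,  2.15303474e-03, -6.89850604e-05]]), 'wrist_force': array([0.24868033, 0.00498807, 0.13218693]), 'moment': array([ 0.07091596,  0.01596551, -0.01821754]), 'gripper_width': 1.0014939633431459}
scene {'fx': 435.3611495279635, 'fy': 435.3611495279635, 'cx': 317.44872743354995, 'cy': 195.74795772322653, 'D': array([-0.12112481,  0.        ,  0.        ,  0.        ,  0.        ]), 'rvec': array([ 2.27209446,  1.31589527, -0.3681321 ]), 'tvec': array([-0.11893661, -0.28409407,  1.52351641])}
side {'fx': 473.8679453368008, 'fy': 473.8679453368008, 'cx': 318.54668851348225, 'cy': 194.84128245378656, 'D': array([0.03029963, 0.        , 0.        , 0.        , 0.        ]), 'rvec': array([ 0.50391015, -2.58086331,  1.36002013]), 'tvec': array([0.36451145, 0.29297432, 1.16448114])}
wrist {'fx': 351.21237149743143, 'fy': 351.21237149743143, 'cx': 317.42002893460074, 'cy': 200.85307857853277, 'D': array([-0.05127674,  0.        ,  0.        ,  0.        ,  0.        ]), 'tool_from_camera': array([[-5.74587553e-04, -2.97294237e-01,  9.54785739e-01,
        -1.53887474e-01],
       [ 9.99999734e-01, -5.98723855e-04,  4.15370939e-04,
        -1.15842029e-03],
       [ 4.48165611e-04,  9.54785724e-01,  2.97294502e-01,
        -8.14049474e-02],
       [ 0.00000000e+00,  0.00000000e+00,  0.00000000e+00,
         1.00000000e+00]])}
```

View pics/scene0.png

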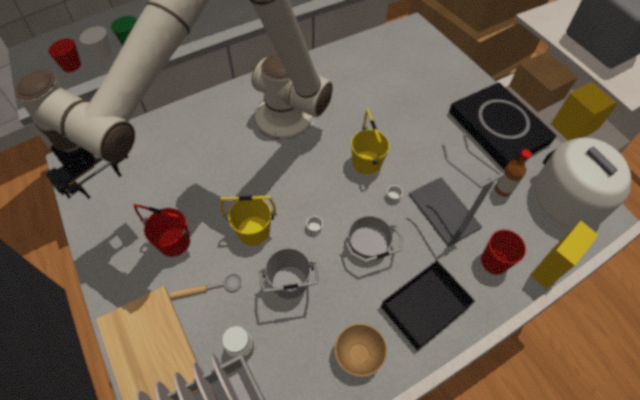

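View pics/side0.png

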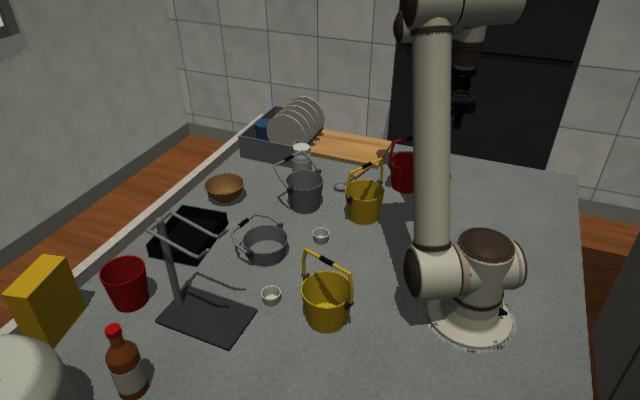

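View pics/wrist0.png

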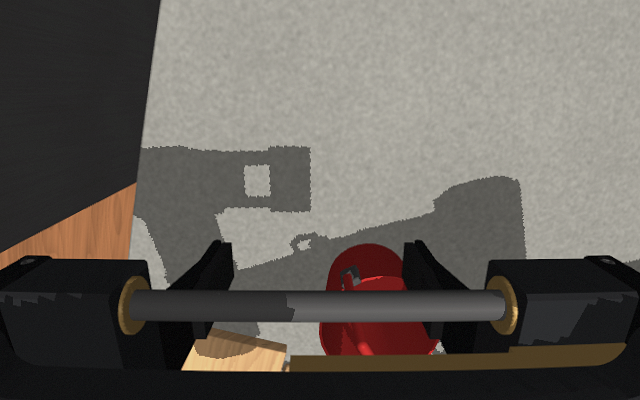

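The scene camera shows the tall steel pail at about (288,272), the squat one at (372,240) and the stand near (455,200). In the side view they are at (304,190), (265,243) and (195,260). I'll enlarge these areas next.

```bash
python3 - <<'E'
import cv2
a=cv2.imread("pics/scene0.png"); b=cv2.imread("pics/side0.png")
def crop(im,x,y,w,h,f,n): cv2.imwrite(n,cv2.resize(im[y:y+h,x:x+w],None,fx=f,fy=f,interpolation=cv2.INTER_CUBIC))
crop(a,240,230,100,75,8,"pics/c1.png")
crop(b,255,130,100,90,6,"pics/c2.png")
crop(a,400,125,130,130,4.6,"pics/c3.png")
crop(b,140,190,130,100,6,"pics/c4.png")
E
```

```text
(no output)
```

View pics/c1.png

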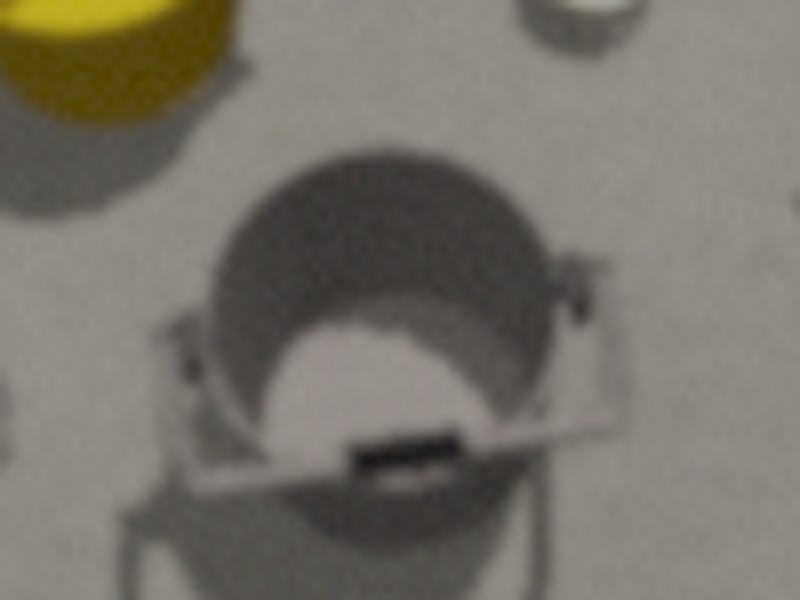

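View pics/c2.png

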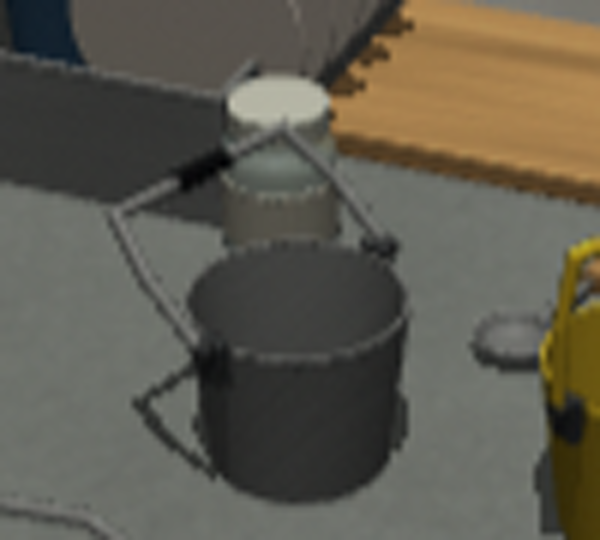

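View pics/c3.png

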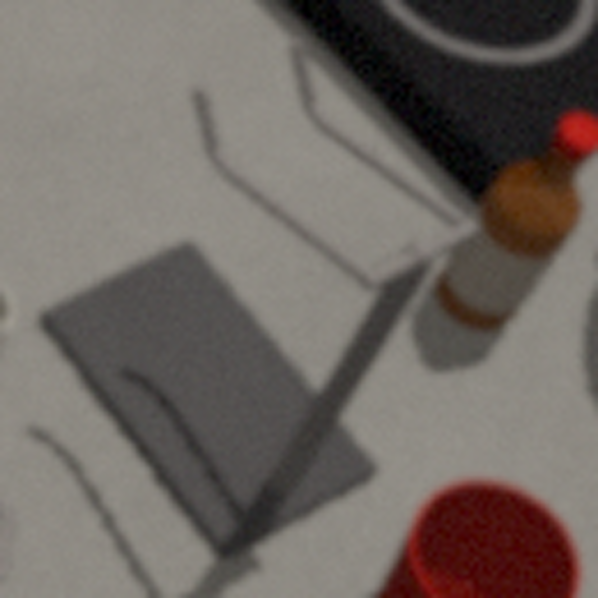

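View pics/c4.png

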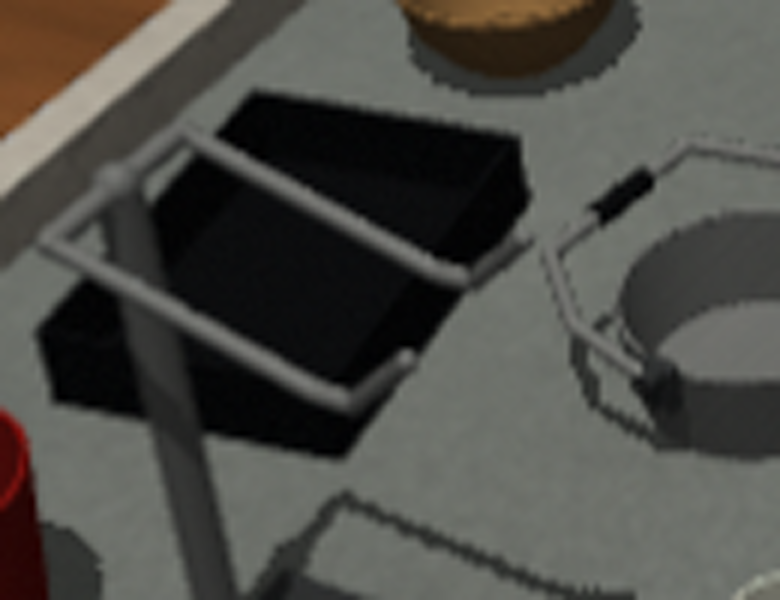

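```bash
cat > h.py <<'E'
import numpy as np, cv2
from station import r
def cam(n):
    c=r.calibration(n); K=np.array([[c['fx'],0,c['cx']],[0,c['fy'],c['cy']],[0,0,1]])
    if n=='wrist':
        s=r.sense(); T=np.eye(4);T[:3,:3]=s['ee_rot'];T[:3,3]=s['tcp_pos']; M=T@c['tool_from_camera']
        M=np.linalg.inv(M); R=M[:3,:3];t=M[:3,3]
    else: R=cv2.Rodrigues(c['rvec'])[0]; t=np.array(c['tvec'])
    return K,np.array(c['D']),R,t
def ray(C,p):
    K,D,R,t=C
    u=cv2.undistortPoints(np.array([[p]],float),K,D)[0,0]
    d=R.T@np.array([u[0],u[1],1]); return -R.T@t, d/np.linalg.norm(d)
def tri(C1,p1,C2,p2):
    o1,d1=ray(C1,p1);o2,d2=ray(C2,p2)
    A=np.stack([d1,-d2],1); s=np.linalg.lstsq(A,o2-o1,rcond=None)[0]
    a=o1+s[0]*d1;b=o2+s[1]*d2
    return (a+b)/2,np.linalg.norm(a-b)
def plane(C,p,z):
    o,d=ray(C,p); return o+d*(z-o[2])/d[2]
def proj(C,X):
    K,D,R,t=C; return cv2.projectPoints(np.atleast_2d(np.array(X,float)),cv2.Rodrigues(R)[0],t,K,D)[0][:,0]
def uc(x0,y0,f,X,Y): return (x0+(X+.5)/f-.5,y0+(Y+.5)/f-.5)
np.set_printoptions(precision=4,suppress=True)
E
python3 - <<'E'
from h import *
A=cam('scene');B=cam('side')
c1=lambda X,Y:uc(240,230,8,X,Y);c2=lambda X,Y:uc(255,130,6,X,Y)
c3=lambda X,Y:uc(400,125,4.6,X,Y);c4=lambda X,Y:uc(140,190,6,X,Y)
for n,a,b in [("sleeve",c1(408,453),c2(205,170)),("L?",c1(200,485),c2(284,126)),("R?",c1(615,420),c2(113,214)),("L2",c1(200,485),c2(113,214)),
 ("pivL",c1(188,345),c2(380,245)),("pivR",c1(578,282),c2(210,360)),
 ("tipA",c3(198,95),c4(408,356)),("tipB",c3(297,50),c4(524,240)),("tipA'",c3(198,95),c4(524,240)),("tipB'",c3(297,50),c4(408,356)),
 ("trA'",c3(212,158),c4(462,280)),("trB'",c3(316,115),c4(348,403)),
 ("cbA'",c3(375,285),c4(188,135)),("cbB'",c3(470,222),c4(48,243))]:
    print(n,*tri(A,a,B,b))
E
```

```text
sleeve [ 0.6179 -0.2971  0.149 ] 0.003572766118946139
L? [ 0.5972 -0.3553  0.1499] 0.0020777849136286064
R? [ 0.6409 -0.2378  0.1501] 0.0011153971640014233
L2 [ 0.6322 -0.3242  0.1241] 0.10082751825754269
pivL [ 0.534  -0.3343  0.1005] 0.00448852566756966
pivR [ 0.5756 -0.2127  0.0921] 0.0005997165184570016
tipA [0.5239 0.243  0.2398] 0.044096193155983496
tipB [0.518  0.2488 0.2914] 0.04331567731570392
tipA' [0.5196 0.2102 0.2651] 0.00044118630984676564
tipB' [0.5222 0.2812 0.2668] 0.0018347130667622296
trA' [0.5474 0.2092 0.2377] 0.003589263697991145
trB' [0.5506 0.2824 0.2373] 0.0023466166261060465
cbA' [0.6682 0.2077 0.2689] 0.006032231881513387
cbB' [0.6671 0.282  0.273 ] 0.0003349741263274241
```

```bash
cat >> h.py <<'E'
P=np.array([0.5547,-0.273,0.100]); yaw=np.deg2rad(-20.4)
px=np.array([np.cos(yaw),np.sin(yaw),0]); py=np.array([-np.sin(yaw),np.cos(yaw),0]); pz=np.array([0,0,1.])
from scipy.spatial.transform import Rotation as Ro
def Rtool(phi):  # tilt phi deg, tool x pointing down & toward -px
    f=np.deg2rad(phi); x=-np.sin(f)*px-np.cos(f)*pz; z=py; y=np.cross(z,x); return np.stack([x,y,z],1)
def bar(th): return P+0.085*(np.cos(np.deg2rad(th))*px+np.sin(np.deg2rad(th))*pz)
def tcp(th,phi,bx,by): 
    R=Rtool(phi); return bar(th)-R@np.array([bx,by,0]),R
def inc(pos,R,ref=None):
    s=r.sense() if ref is None else ref
    R0=Ro.from_matrix(s['ee_rot'])
    return np.r_[(R0.inv()*Ro.from_matrix(R)).as_rotvec(degrees=True),R0.inv().apply(pos-s['tcp_pos'])]
E
python3 - <<'E'
from h import *
A=cam('scene');B=cam('side')
print(Rtool(0)[:,1])
for n,p,z in [("squat rim",(372,238),.055),("yel1 rim",(249,215),.1),("yel1 bar",(253,198),.17),("yel2 rim",(369,150),.1),("yel2 bar",(372,120),.17),("red rim",(166,228),.1),("jar top",(235,338),.08),("bowl",(360,345),.05),("tray",(428,290),.03)]:
    print(n,plane(A,p,z))
print(tri(A,(235,338),B,(301,148)), "yel1bar",tri(A,(253,198),B,(370,165)),"yel2",tri(A,(375,126),B,(327,261)))
for n,(pos,R) in {"mid":tcp(36,40,-.12,-.025),"pre":tcp(36,40,-.0,-.025)}.items(): print(n,pos,inc(pos,R))
pos,R=tcp(36,40,-.007,-.025); print(pos)
pos,R=tcp(36,40,.09,-.025); print("pre",pos,inc(pos,R)); print("mid",inc(pos+[-.1,0,.08],Rtool(0)))
E
```

```text
[-0.9373  0.3486  0.    ]
squat rim [ 0.575  -0.0199  0.055 ]
yel1 rim [ 0.3649 -0.2916  0.1   ]
yel1 bar [ 0.364 -0.27   0.17 ]
yel2 rim [0.3391 0.121  0.1   ]
yel2 bar [0.2911 0.1549 0.17  ]
red rim [ 0.2895 -0.5075  0.1   ]
jar top [ 0.6461 -0.4666  0.08  ]
bowl [ 0.8052 -0.2071  0.05  ]
tray [0.7723 0.0342 0.03  ]
(array([ 0.6499, -0.4661,  0.0926]), np.float64(9.520247102645273e-05)) yel1bar (array([ 0.3584, -0.2782,  0.1848]), np.float64(0.028604504269004023)) yel2 (array([0.3198, 0.1403, 0.1825]), np.float64(0.007752298352182461))
mid [ 0.5289 -0.2634  0.0741] [-52.1758  19.0346  36.8004   0.1559   0.2322   0.4419]
pre [ 0.6012 -0.2903  0.166 ] [-52.1758  19.0346  36.8004   0.0639   0.1875   0.5047]
[ 0.597  -0.2887  0.1607]
pre [ 0.6554 -0.3105  0.235 ] [-52.1758  19.0346  36.8004  -0.0051   0.154    0.5518]
mid [-54.4936   0.0407  -0.0908  -0.085    0.1802   0.4552]
```

Request:
move_arm(increments=[0, 0, 0, -0.04, 0, 0, 0.087, 0, 0, 0, -0.085, 0.01, 0.02, 0.087, -54.5, 0, 0, -0.085, 0.18, 0.455, 0.087, -54.5, 0, 0, -0.085, 0.18, 0.455, 0.087, -54.5, 0, 0, -0.085, 0.18, 0.455, 0.087, -54.5, 0, 0, -0.085, 0.18, 0.455, 0.087, -54.5, 0, 0, -0.085, 0.18, 0.455, 0.087, -54.5, 0, 0, -0.085, 0.18, 0.455, 0.087, -54.5, 0, 0, -0.085, 0.18, 0.455, 0.087, -54.5, 0, 0, -0.085, 0.18, 0.455, 0.087, -54.5, 0, 0, -0.085, 0.18, 0.455, 0.087, -54.5, 0, 0, -0.085, 0.18, 0.455, 0.087])

```text
time_s: 1.15
tcp_pos: [0.513, -0.3415, 0.3146]
ee_rot: [[-0.0, -0.938, 0.348], [0.0, 0.348, 0.938], [-1.0, 0.0, 0.0]]
wrist_force: [-0.1, -0.8, 1.4]
gripper_width: 1.001
```

```bash
python3 - <<'E'
from h import *
s=r.sense(); print(s['time_s'],s['tcp_pos'],s['joints'],s['wrist_force'])
pos,R=tcp(36,40,.09,-.025); print("pre",inc(pos,R))
E
```

```text
1.15 [ 0.513  -0.3415  0.3146] [-18.6271  18.7544   7.4816  -0.0084 -78.7486  -1.7335] [-0.1146 -0.7661  1.3687]
pre [ 0.0389 -0.0059 39.9783  0.0796 -0.1228  0.0787]
```

Request:
move_arm(increments=[0, 0, 40, 0.08, -0.123, 0.079, 0.087, 0, 0, 40, 0.08, -0.123, 0.079, 0.087, 0, 0, 40, 0.08, -0.123, 0.079, 0.087, 0, 0, 40, 0.08, -0.123, 0.079, 0.087, 0, 0, 40, 0.08, -0.123, 0.079, 0.087, 0, 0, 40, 0.08, -0.123, 0.079, 0.087, 0, 0, 40, 0.08, -0.123, 0.079, 0.087, 0, 0, 40, 0.08, -0.123, 0.079, 0.087, 0, 0, 40, 0.08, -0.123, 0.079, 0.087])

```text
time_s: 1.9
tcp_pos: [0.6542, -0.3125, 0.2361]
ee_rot: [[-0.6, -0.72, 0.349], [0.222, 0.269, 0.937], [-0.768, 0.64, -0.001]]
wrist_force: [-0.1, -0.0, 1.5]
gripper_width: 1.002
```

```bash
python3 - <<'E'
from h import *
s=r.sense(); print(s['time_s'],s['tcp_pos'],s['joints'],s['wrist_force'])
pos,R=tcp(36,40,.09,-.025); print("err",inc(pos,R))
for n in ['wrist','side']:
    C=cam(n); im=r.capture(n)[:,:,::-1].copy()
    for th in (36,): 
        for u in (-.062,0,.062):
            q=proj(C,bar(th)+py*u)[0]; print(n,u,q); cv2.circle(im,tuple(int(v) for v in q),3,(0,255,0),1)
    cv2.imwrite(f'pics/pre_{n}.png',im)
E
```

```text
1.9 [ 0.6542 -0.3125  0.2361] [ -14.4352   58.0881   60.8565   -5.1065 -132.3071   -8.08  ] [-0.0709 -0.0419  1.458 ]
err [-0.0487 -0.04    0.1982  0.0006 -0.001   0.0023]
wrist -0.062 [281.4539 126.5697]
wrist 0 [283.9874 211.7752]
wrist 0.062 [286.3485 285.5937]
side -0.062 [301.4959 150.685 ]
side 0 [287.8161 157.7531]
side 0.062 [273.4287 165.1832]
```

View pics/pre_wrist.png

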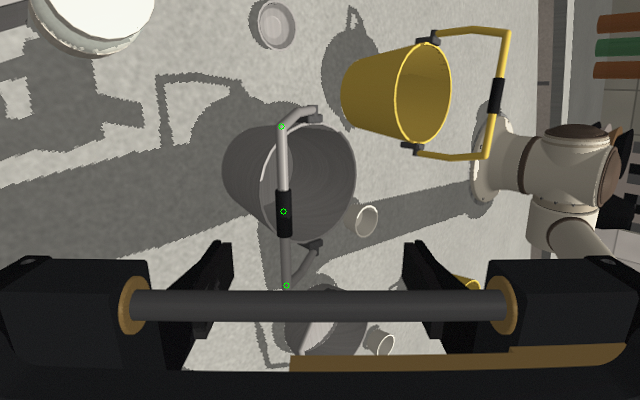

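View pics/pre_side.png

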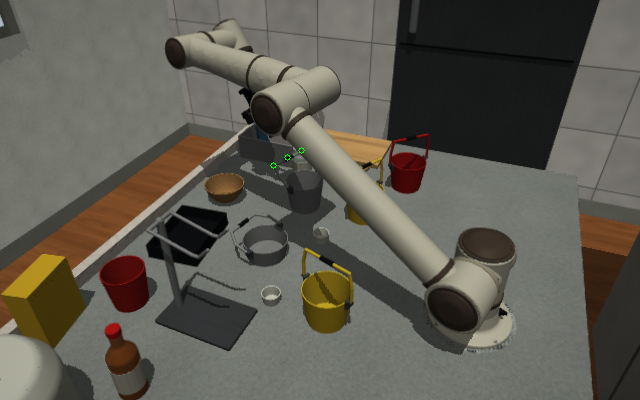

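Reprojected bar points lie on the bail in the wrist picture, with the sleeve centre near (284,213), so the estimate holds. The next move inserts the open fingers past the bar.

Request:
move_arm(increments=[0, 0, 0, 0.02, 0, 0.002, 0.087, 0, 0, 0, 0.04, -0.001, 0.002, 0.087, 0, 0, 0, 0.06, -0.001, 0.002, 0.087, 0, 0, 0, 0.08, -0.001, 0.002, 0.087, 0, 0, 0, 0.095, -0.001, 0.002, 0.087, 0, 0, 0, 0.097, -0.001, 0.002, 0.087, 0, 0, 0, 0.097, -0.001, 0.002, 0.087])

```text
time_s: 2.58
tcp_pos: [0.5968, -0.2888, 0.1639]
ee_rot: [[-0.599, -0.721, 0.348], [0.223, 0.268, 0.937], [-0.769, 0.639, 0.0]]
wrist_force: [0.7, -0.2, 0.5]
gripper_width: 1.002
```

```bash
python3 - <<'E'
from h import *
s=r.sense(); print(s['time_s'],s['tcp_pos'],s['joints'],s['wrist_force'])
C=cam('wrist'); im=r.capture('wrist')[:,:,::-1].copy()
cv2.imwrite('pics/ins.png',im)
rows=[]
for th,phi,by in [(36,40,-.036),(36,40,-.0375),(41,36.3,-.0375),(46,32.6,-.0375),(51,28.9,-.0375),(56,25.2,-.0375),(61,21.5,-.0375),(66,17.8,-.0375),(71,14.1,-.0375),(76,10.4,-.0375),(81,6.7,-.0375),(86,3,-.0375),(90,0,-.0375)]:
    pos,R=tcp(th,phi,-.007,by); print(th,np.round(inc(pos,R),4))
E
```

```text
2.5833 [ 0.5968 -0.2888  0.1639] [ -13.8493   50.4388   34.6699   -4.5595 -113.6826   -6.8755] [ 0.6524 -0.2125  0.4561]
36 [ 0.008  -0.0148  0.3466  0.0027  0.0096  0.0001]
36 [ 0.008  -0.0148  0.3466  0.0027  0.0111  0.0001]
41 [ 0.0085 -0.0145 -3.3534  0.0036  0.0178  0.0001]
46 [ 0.009  -0.0142 -7.0534  0.0051  0.0245  0.0001]
51 [  0.0094  -0.014  -10.7534   0.0071   0.0311   0.0001]
56 [  0.0099  -0.0137 -14.4534   0.0098   0.0376   0.0001]
61 [  0.0104  -0.0134 -18.1534   0.0131   0.0438   0.0001]
66 [  0.0108  -0.013  -21.8534   0.0169   0.0498   0.0001]
71 [  0.0112  -0.0127 -25.5534   0.0212   0.0554   0.0001]
76 [  0.0117  -0.0124 -29.2534   0.0261   0.0607   0.0001]
81 [  0.0121  -0.012  -32.9534   0.0314   0.0656   0.0002]
86 [  0.0125  -0.0117 -36.6534   0.0372   0.0701   0.0002]
90 [  0.0129  -0.0114 -39.6534   0.0421   0.0733   0.0002]
```

View pics/ins.png

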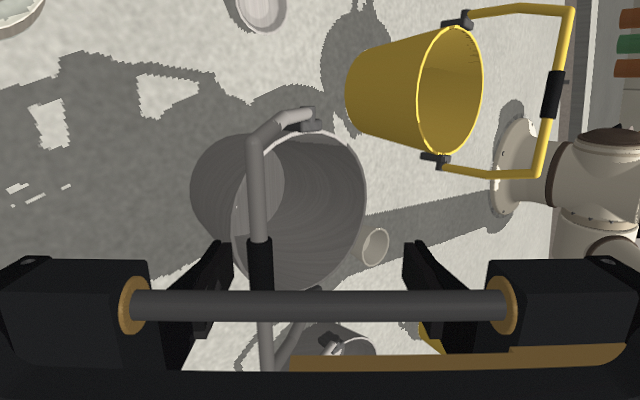

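The bar sits between the open fingers, close to the outer (left) one, and nothing is touching. I'll now push it up slowly with the outer fingertip.

Request:
move_arm(increments=[0, 0, 0, 0.001, 0.005, 0, 0.087, 0, 0, 0, 0.002, 0.01, 0, 0.087, 0, 0, -1.5, 0.003, 0.0145, 0, 0.087, 0, 0, -3.4, 0.0036, 0.018, 0, 0.087, 0, 0, -5.2, 0.0043, 0.021, 0, 0.087, 0, 0, -7.0, 0.005, 0.0245, 0, 0.087, 0, 0, -8.9, 0.006, 0.028, 0, 0.087, 0, 0, -10.7, 0.007, 0.031, 0, 0.087, 0, 0, -12.6, 0.0085, 0.0345, 0, 0.087, 0, 0, -14.4, 0.01, 0.0376, 0, 0.087, 0, 0, -16.3, 0.0115, 0.041, 0, 0.087, 0, 0, -18.1, 0.013, 0.044, 0, 0.087])

```text
time_s: 3.63
tcp_pos: [0.5585, -0.2742, 0.1792]
ee_rot: [[-0.346, -0.871, 0.348], [0.128, 0.324, 0.937], [-0.929, 0.369, -0.0]]
wrist_force: [-0.0, 0.8, -0.3]
gripper_width: 1.003
```

```bash
python3 - <<'E'
from h import *
s=r.sense(); print(s['time_s'],s['tcp_pos'],s['joints'],s['wrist_force'])
for n in ['wrist','scene']:
    im=r.capture(n)[:,:,::-1].copy()
    if n=='scene': im=cv2.resize(im[180:330,180:400],None,fx=3.5,fy=3.5,interpolation=cv2.INTER_CUBIC)
    cv2.imwrite(f'pics/p1{n}.png',im)
for th,phi,by in [(61,21.5,-.0375),(66,17.8,-.0375),(71,14.1,-.0375),(76,10.4,-.0375),(81,6.7,-.0375),(86,3,-.0375),(90,0,-.0375),(93,0,-.0375)]:
    pos,R=tcp(th,phi,-.007,by); print(th,np.round(inc(pos,R),4))
E
```

```text
3.6333 [ 0.5585 -0.2742  0.1792] [-12.6881  35.2564  13.2601  -2.8304 -89.4833  -7.1304] [-0.0274  0.8064 -0.2852]
61 [ 0.0305 -0.0087 -0.202  -0.0012  0.     -0.0002]
66 [ 0.0308 -0.0077 -3.902   0.0005  0.0069 -0.0001]
71 [ 0.0311 -0.0067 -7.602   0.0029  0.0136 -0.0001]
76 [  0.0313  -0.0057 -11.302    0.0059   0.0201  -0.0001]
81 [  0.0315  -0.0047 -15.002    0.0095   0.0264  -0.0001]
86 [  0.0317  -0.0037 -18.702    0.0136   0.0325  -0.0001]
90 [  0.0318  -0.0029 -21.702    0.0173   0.037   -0.0001]
93 [  0.0318  -0.0029 -21.702    0.0191   0.0411  -0.0001]
```

View pics/p1wrist.png

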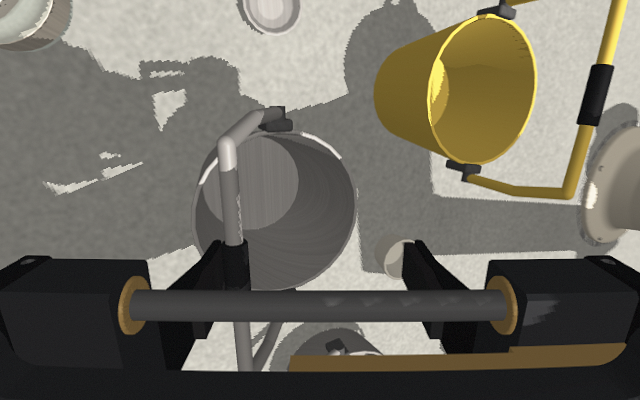

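View pics/p1scene.png

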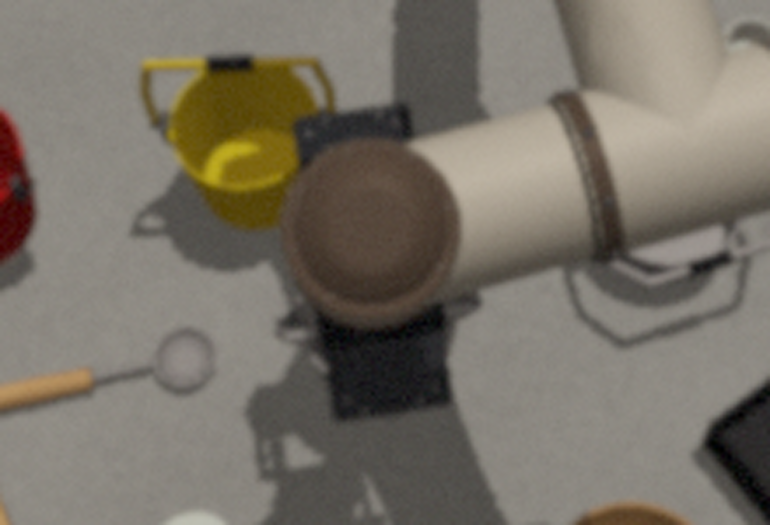

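Request:
move_arm(increments=[0, 0, -1.9, 0, 0.0035, 0, 0.087, 0, 0, -3.9, 0.0005, 0.007, 0, 0.087, 0, 0, -5.7, 0.0017, 0.0103, 0, 0.087, 0, 0, -7.6, 0.003, 0.0136, 0, 0.087, 0, 0, -9.5, 0.0044, 0.017, 0, 0.087, 0, 0, -11.3, 0.006, 0.02, 0, 0.087, 0, 0, -13.2, 0.0077, 0.0232, 0, 0.087, 0, 0, -15, 0.0095, 0.0264, 0, 0.087, 0, 0, -17, 0.0115, 0.03, 0, 0.087, 0, 0, -19, 0.0138, 0.033, 0, 0.087, 0, 0, -21.7, 0.0173, 0.037, 0, 0.087, 0, 0, -21.7, 0.0173, 0.037, 0, 0.087])

```text
time_s: 4.73
tcp_pos: [0.5182, -0.2593, 0.1762]
ee_rot: [[-0.004, -0.937, 0.348], [0.002, 0.348, 0.937], [-1.0, 0.004, 0.0]]
wrist_force: [-0.3, -0.0, -0.4]
gripper_width: 0.997
```

```bash
python3 - <<'E'
from h import *
s=r.sense(); print(s['time_s'],s['tcp_pos'],s['wrist_force'])
pos,R=tcp(90,0,-.007,-.0375); print(np.round(inc(pos,R),4))
for n in ['wrist','side']:
    C=cam(n)
    im=r.capture(n)[:,:,::-1].copy()
    for u in (-.062,0,.062):
        for q in (proj(C,bar(90)+py*u)[0],proj(C,P+py*u*70/62)[0]): print(n,u,q); cv2.circle(im,tuple(int(v) for v in q),2,(0,255,0),1)
    if n=='side': im=cv2.resize(im[80:230,220:420],None,fx=4,fy=4,interpolation=cv2.INTER_CUBIC)
    cv2.imwrite(f'pics/p2{n}.png',im)
E
```

```text
4.7333 [ 0.5182 -0.2593  0.1762] [-0.2785 -0.0052 -0.4298]
[ 0.0052  0.0165 -0.2312 -0.0018 -0.0014 -0.0002]
wrist -0.062 [225.9021 143.6352]
wrist -0.062 [257.656  112.2234]
wrist 0 [236.3467 277.0619]
wrist 0 [262.6068 215.5439]
wrist 0.062 [245.4475 381.2903]
wrist 0.062 [267.1582 302.4476]
side -0.062 [317.0356 148.0779]
side -0.062 [318.812  170.3618]
side 0 [303.2103 155.3659]
side 0 [303.7593 178.9565]
side 0.062 [288.6432 163.0415]
side 0.062 [287.8204 188.0551]
```

View pics/p2wrist.png

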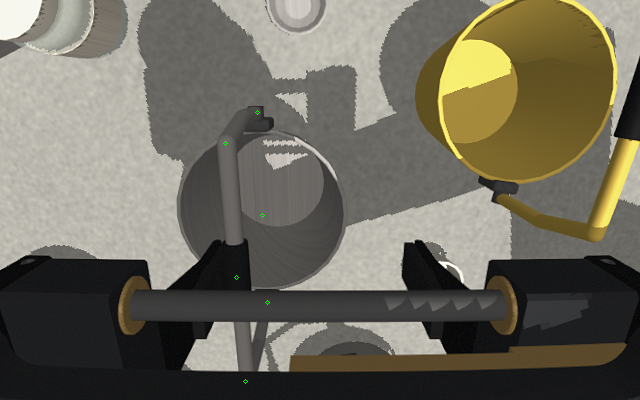

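View pics/p2side.png

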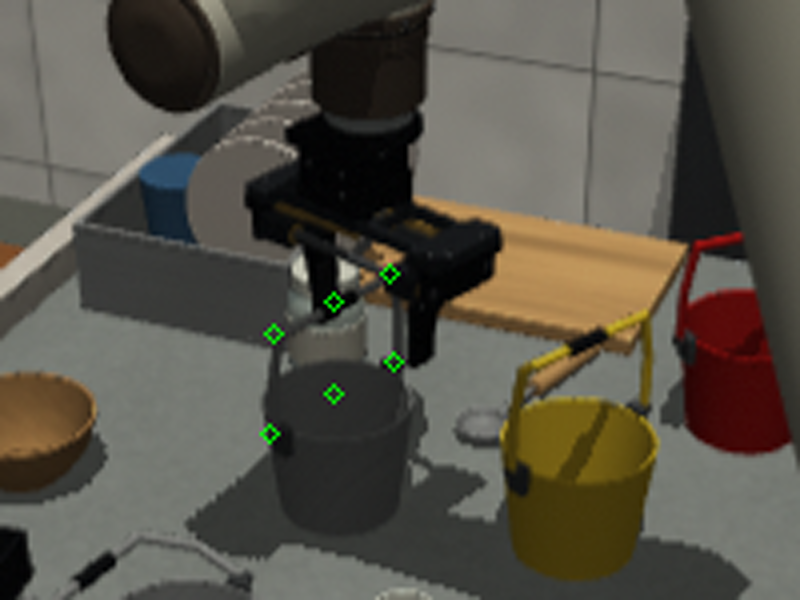

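The handle is upright and the pail has stayed put. Next I'll centre the jaws on the bar and close them.

Request:
move_arm(increments=[0, 0, 0, 0, -0.015, 0, 0.087, 0, 0, 0, 0.003, -0.03, 0, 0.087, 0, 0, 0, 0.003, -0.037, 0, 0.087, 0, 0, 0, 0.003, -0.037, 0, 0.087, 0, 0, 0, 0.003, -0.037, 0, 0.04])

```text
time_s: 5.25
tcp_pos: [0.5547, -0.2728, 0.172]
ee_rot: [[-0.005, -0.937, 0.349], [0.002, 0.349, 0.937], [-1.0, 0.005, -0.0]]
wrist_force: [0.3, -0.8, 0.4]
gripper_width: 0.975
```

```bash
python3 - <<'E'
from h import *
s=r.sense(); print(s['time_s'],s['tcp_pos'],s['wrist_force'],s['gripper_width'])
im=r.capture('wrist')[:,:,::-1]; cv2.imwrite('pics/p3.png',im)
im=r.capture('side')[:,:,::-1]; cv2.imwrite('pics/p3s.png',cv2.resize(im[80:230,220:420],None,fx=4,fy=4,interpolation=cv2.INTER_CUBIC))
E
```

```text
5.25 [ 0.5547 -0.2728  0.172 ] [ 0.3076 -0.8211  0.3981] 0.9752159179510953
```

View pics/p3.png

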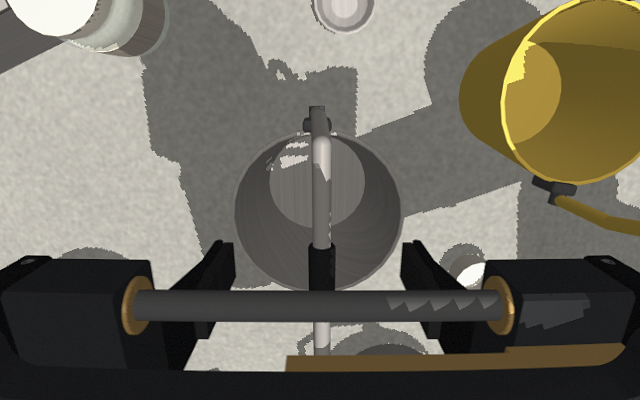

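View pics/p3s.png

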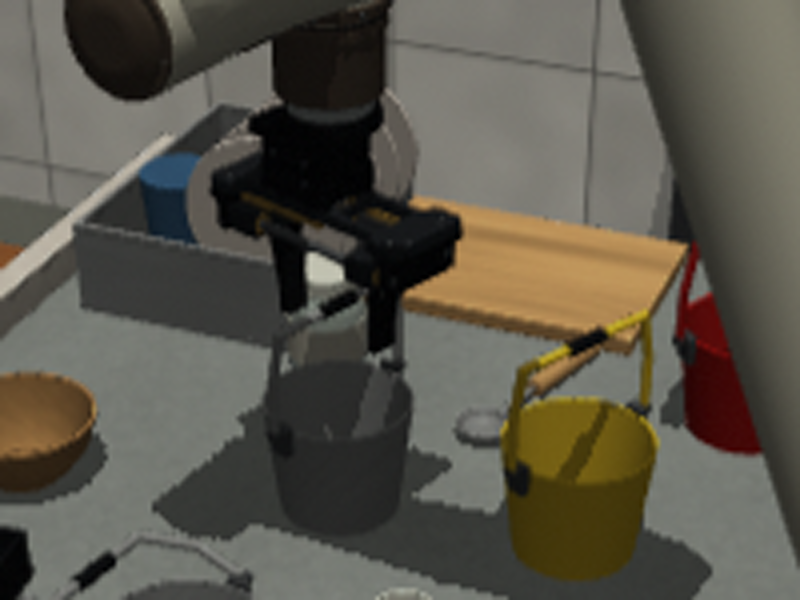

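The bail stands upright and centred between the jaws, with the sleeve at (321,265). Closing now.

Request:
move_arm(increments=[0, 0, 0, 0, 0, 0, 0.03, 0, 0, 0, 0, 0, 0, 0.015, 0, 0, 0, 0, 0, 0, 0.0, 0, 0, 0, 0, 0, 0, 0.0, 0, 0, 0, 0, 0, 0, 0.0, 0, 0, 0, 0, 0, 0, 0.0, 0, 0, 0, 0, 0, 0, 0.0, 0, 0, 0, 0, 0, 0, 0.0, 0, 0, 0, 0, 0, 0, 0.0, 0, 0, 0, 0, 0, 0, 0.0, 0, 0, 0, 0, 0, 0, 0.0, 0, 0, 0, 0, 0, 0, 0.0])

```text
time_s: 6.35
tcp_pos: [0.5544, -0.2727, 0.1726]
ee_rot: [[-0.004, -0.937, 0.348], [0.001, 0.348, 0.937], [-1.0, 0.004, -0.0]]
wrist_force: [-0.3, 0.2, 0.0]
gripper_width: 0.122
```

```bash
python3 - <<'E'
from h import *
s=r.sense(); print(s['time_s'],s['tcp_pos'],s['wrist_force'],s['gripper_width']*87)
im=r.capture('wrist')[:,:,::-1]; cv2.imwrite('pics/p4.png',im)
E
```

```text
6.35 [ 0.5544 -0.2727  0.1726] [-0.3235  0.1515  0.0087] 10.58034481580555
```

View pics/p4.png

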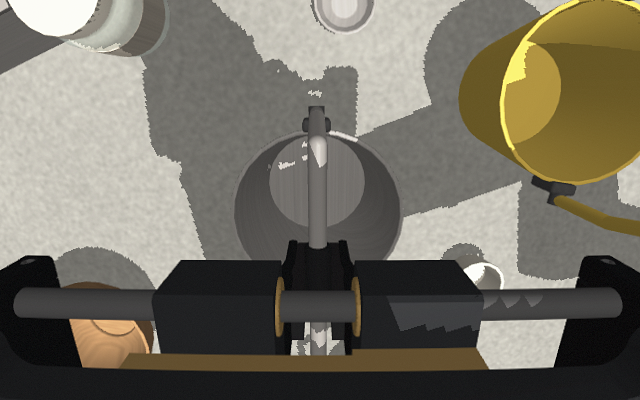

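The jaws have closed on the sleeve at 10.6 mm. Lifting.

Request:
move_arm(increments=[0, 0, 0, -0.004, 0, 0, 0, 0, 0, 0, -0.012, 0, 0, 0, 0, 0, 0, -0.024, 0, 0, 0, 0, 0, 0, -0.038, 0, 0, 0, 0, 0, 0, -0.054, 0, 0, 0, 0, 0, 0, -0.07, 0, 0, 0, 0, 0, 0, -0.086, 0, 0, 0, 0, 0, 0, -0.102, 0, 0, 0, 0, 0, 0, -0.118, 0, 0, 0, 0, 0, 0, -0.132, 0, 0, 0, 0, 0, 0, -0.143, 0, 0, 0, 0, 0, 0, -0.148, 0, 0, 0])

```text
time_s: 7.4
tcp_pos: [0.5552, -0.273, 0.3224]
ee_rot: [[-0.001, -0.937, 0.348], [0.001, 0.348, 0.937], [-1.0, 0.001, 0.0]]
wrist_force: [1.2, -0.2, -4.9]
gripper_width: 0.124
```

```bash
python3 - <<'E'
from h import *
s=r.sense(); print(s['time_s'],s['tcp_pos'],s['wrist_force'],s['gripper_width']*87)
im=r.capture('wrist')[:,:,::-1]; cv2.imwrite('pics/p5.png',im)
im=r.capture('side')[:,:,::-1]; cv2.imwrite('pics/p5s.png',im)
yw=np.deg2rad(-1.); px=np.array([np.cos(yw),np.sin(yw),0]);R=np.stack([-pz,-px,np.cross(-pz,-px)],1)
print(inc(np.array([.42,.2455,.32]),R))
E
```

```text
7.4 [ 0.5552 -0.273   0.3224] [ 1.1875 -0.1894 -4.8544] 10.82680590966137
[-19.387    0.0449  -0.1163   0.0022   0.3073   0.4388]
```

View pics/p5.png

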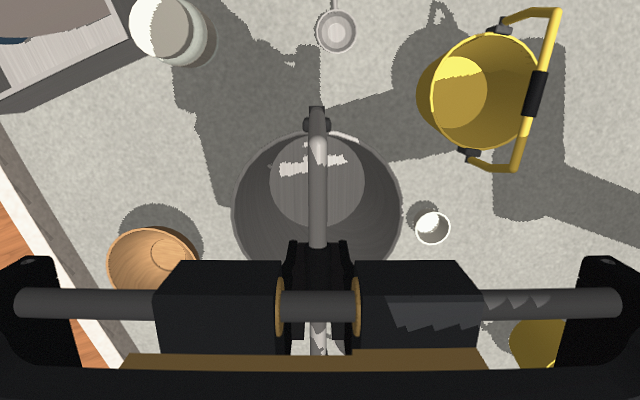

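View pics/p5s.png

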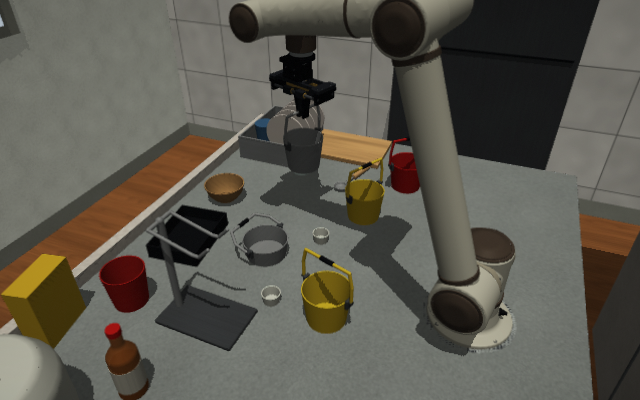

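```bash
python3 - <<'E'
from h import *
im=cv2.imread('pics/scene0.png'); cv2.imwrite('pics/y2.png',cv2.resize(im[100:190,330:430],None,fx=6,fy=6,interpolation=cv2.INTER_CUBIC))
im=cv2.imread('pics/side0.png'); cv2.imwrite('pics/y2s.png',cv2.resize(im[240:340,280:380],None,fx=5,fy=5,interpolation=cv2.INTER_CUBIC))
yw=np.deg2rad(-1.); px=np.array([np.cos(yw),np.sin(yw),0]);R=np.stack([-pz,-px,np.cross(-pz,-px)],1)
print(inc(np.array([.43,.2455,.38]),R), inc(np.array([.50,0,.38]),R))
E
```

```text
[-19.387    0.0449  -0.1163  -0.0578   0.2981   0.4423] [-19.387    0.0449  -0.1163  -0.0582   0.1469   0.2366]
```

View pics/y2.png

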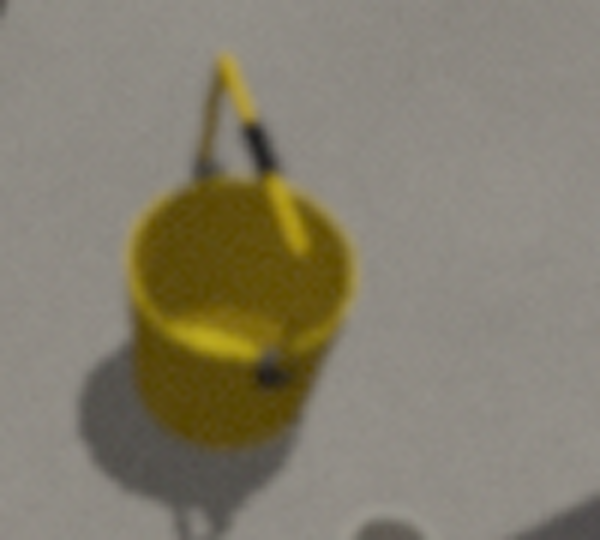

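View pics/y2s.png

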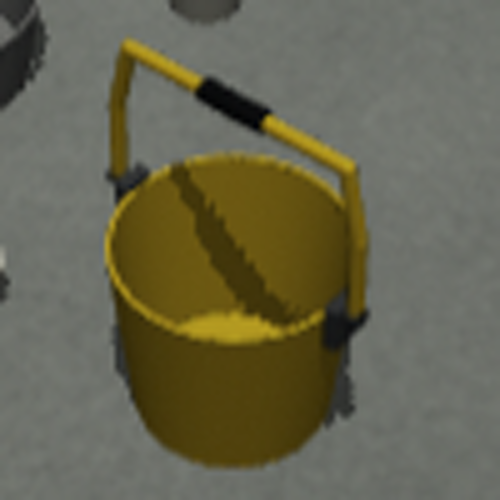

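```bash
python3 - <<'E'
from h import *
A=cam('scene');B=cam('side')
print(tri(A,(380.3,141.6),B,(305.5,249)),tri(A,(367.5,110),B,(350,273)))
E
```

```text
(array([0.3783, 0.1206, 0.1835]), np.float64(0.0037106984746244132)) (array([0.2584, 0.1567, 0.1834]), np.float64(0.004333849794944837))
```

Request:
move_arm(increments=[0, 0, 0, -0.01, 0.002, 0.003, 0, 0, 0, 0, -0.022, 0.007, 0.01, 0, -1, 0, 0, -0.036, 0.015, 0.022, 0, -2, 0, 0, -0.048, 0.026, 0.039, 0, -3, 0, 0, -0.055, 0.04, 0.06, 0, -4, 0, 0, -0.058, 0.055, 0.082, 0, -5, 0, 0, -0.058, 0.07, 0.104, 0, -6, 0, 0, -0.058, 0.086, 0.127, 0, -7, 0, 0, -0.058, 0.102, 0.151, 0, -8, 0, 0, -0.058, 0.118, 0.175, 0, -9, 0, 0, -0.058, 0.134, 0.199, 0, -10, 0, 0, -0.058, 0.149, 0.221, 0])

```text
time_s: 8.5
tcp_pos: [0.4914, -0.0121, 0.38]
ee_rot: [[-0.003, -0.984, 0.179], [0.002, 0.179, 0.984], [-1.0, 0.003, 0.001]]
wrist_force: [0.7, 0.6, -4.1]
gripper_width: 0.124
```

```bash
python3 - <<'E'
from h import *
s=r.sense(); print(s['time_s'],s['tcp_pos'],s['wrist_force'],s['gripper_width']*87,s['joints'])
yw=np.deg2rad(-1.); px=np.array([np.cos(yw),np.sin(yw),0]);R=np.stack([-pz,-px,np.cross(-pz,-px)],1)
print(inc(np.array([.43,.2455,.38]),R))
E
```

```text
8.5 [ 0.4914 -0.0121  0.38  ] [ 0.7323  0.6095 -4.0716] 10.771665810467244 [ 17.4747   4.6997  -1.3853  -0.1368 -84.0277 -27.7575]
[-9.2972  0.081  -0.1572  0.0006  0.1064  0.2425]
```

Request:
move_arm(increments=[-1, 0, 0, 0, 0.009, 0.022, 0, -2, 0, 0, 0, 0.019, 0.044, 0, -3, 0, 0, 0, 0.029, 0.067, 0, -4, 0, 0, 0, 0.039, 0.09, 0, -5, 0, 0, 0, 0.05, 0.113, 0, -6, 0, 0, 0, 0.06, 0.136, 0, -7, 0, 0, 0, 0.07, 0.16, 0, -8, 0, 0, 0, 0.08, 0.184, 0, -8.6, 0, 0, 0, 0.09, 0.206, 0, -9, 0, 0, 0, 0.098, 0.223, 0, -9.3, 0, 0, 0, 0.104, 0.236, 0, -9.3, 0, 0, 0, 0.106, 0.242, 0])

```text
time_s: 9.5
tcp_pos: [0.4308, 0.245, 0.3803]
ee_rot: [[-0.003, -1.0, 0.016], [0.002, 0.016, 1.0], [-1.0, 0.003, 0.002]]
wrist_force: [-0.1, 0.0, -4.1]
gripper_width: 0.123
```

```bash
python3 - <<'E'
from h import *
s=r.sense(); print(s['time_s'],s['tcp_pos'],s['wrist_force'],s['gripper_width']*87,s['joints'])
yw=np.deg2rad(-1.); px=np.array([np.cos(yw),np.sin(yw),0]);R=np.stack([-pz,-px,np.cross(-pz,-px)],1)
print(inc(np.array([.43,.2455,.29]),R))
for n in ['scene','side','wrist']:
    im=r.capture(n)[:,:,::-1]; cv2.imwrite(f'pics/p6{n}.png',im)
E
```

```text
9.5 [0.4308 0.245  0.3803] [-0.0765  0.0422 -4.0961] 10.725095327693257 [ 48.3054   5.0981  -0.8817  -0.2192 -84.0496 -49.2196]
[ 0.0629  0.12   -0.1844  0.0903  0.0005  0.0003]
```

View pics/p6side.png

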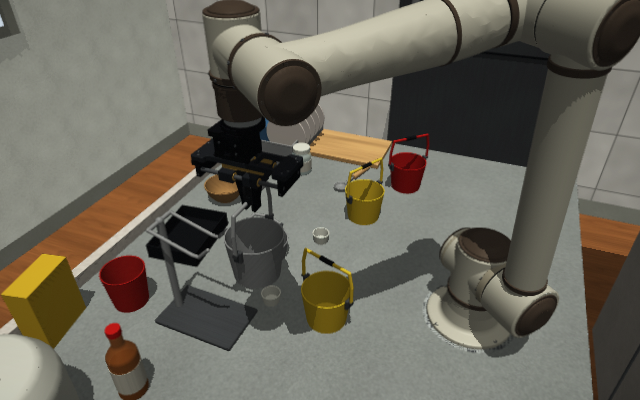

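View pics/p6wrist.png

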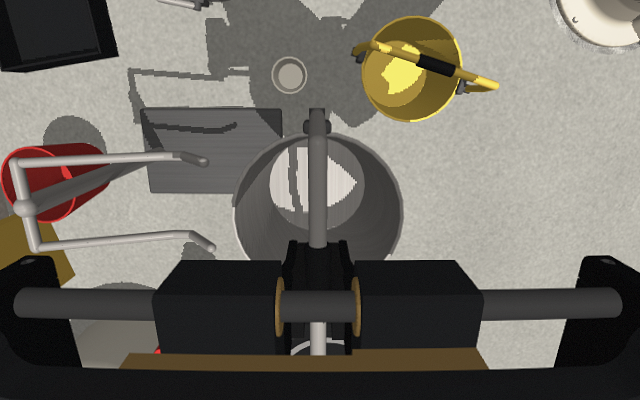

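```bash
python3 - <<'E'
from h import *
C=cam('wrist'); s=r.sense()
im=cv2.imread('pics/p6wrist.png'); cv2.imwrite('pics/p6z.png',cv2.resize(im[130:280,0:340],None,fx=2.35,fy=2.35,interpolation=cv2.INTER_CUBIC))
print("corner",plane(C,(317,138),s['tcp_pos'][2]+.0105)-s['tcp_pos'])
for n,p,z in [("tipA",(205,161),.266),("tipB",(211,248),.266),("trA",(177,154),.240),("trB",(184,234),.240),("cbA",(14,163),.277),("cbB",(37,246),.277)]: print(n,plane(C,p,z))
E
```

```text
corner [-0.0001 -0.0649  0.0105]
tipA [0.5187 0.21   0.266 ]
tipB [0.5221 0.2837 0.266 ]
trA [0.5505 0.2082 0.24  ]
trB [0.5542 0.2814 0.24  ]
cbA [0.6655 0.2055 0.277 ]
cbB [0.6648 0.2752 0.277 ]
```

View pics/p6z.png

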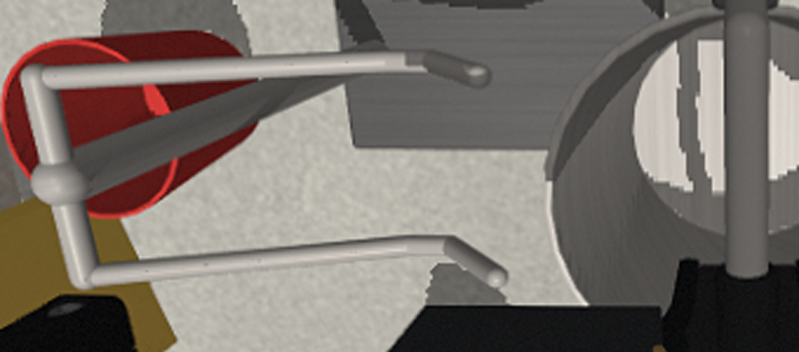

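Request:
move_arm(increments=[0, 0, 0, 0.005, 0, 0, 0, 0, 0, 0, 0.015, 0, 0, 0, 0, 0, 0, 0.028, 0, 0, 0, 0, 0, 0, 0.042, 0, 0, 0, 0, 0, 0, 0.056, 0, 0, 0, 0, 0, 0, 0.07, 0, 0, 0, 0, 0, 0, 0.08, 0, 0, 0, 0, 0, 0, 0.087, 0, 0, 0, 0, 0, 0, 0.09, 0.0005, 0.0005, 0, 0, 0, 0, 0.09, 0.0005, 0.0005, 0])

```text
time_s: 10.48
tcp_pos: [0.431, 0.2435, 0.289]
ee_rot: [[-0.004, -1.0, 0.019], [0.0, 0.019, 1.0], [-1.0, 0.004, 0.0]]
wrist_force: [-0.4, 0.8, -3.8]
gripper_width: 0.121
```

```bash
python3 - <<'E'
from h import *
s=r.sense(); print(s['time_s'],s['tcp_pos'],s['wrist_force'],s['gripper_width']*87)
yw=np.deg2rad(-1.4); px=np.array([np.cos(yw),np.sin(yw),0]);R=np.stack([-pz,-px,np.cross(-pz,-px)],1)
print(inc(np.array([.549,.2455,.29]),R))
im=r.capture('side')[:,:,::-1]; cv2.imwrite('pics/p7.png',cv2.resize(im[120:320,120:320],None,fx=3,fy=3,interpolation=cv2.INTER_CUBIC))
E
```

```text
10.4833 [0.431  0.2435 0.289 ] [-0.3985  0.846  -3.8352] 10.49528727481479
[ 0.2898  0.0116 -0.2401 -0.0015 -0.118   0.0043]
```

View pics/p7.png

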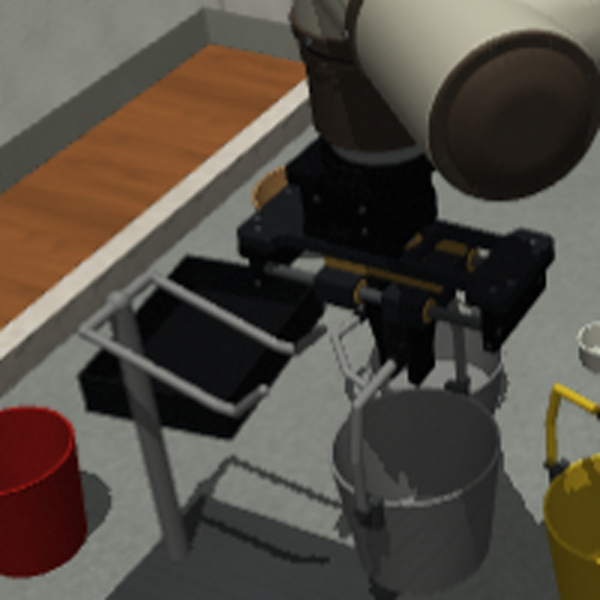

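Request:
move_arm(increments=[0, 0, 0, 0, -0.006, 0, 0, 0, 0, 0, -0.001, -0.016, 0.001, 0, 0, 0, 0, -0.001, -0.028, 0.002, 0, 0, 0, 0, -0.001, -0.04, 0.003, 0, 0, 0, 0, -0.001, -0.053, 0.004, 0, 0, 0, 0, -0.001, -0.066, 0.004, 0, 0, 0, 0, -0.001, -0.079, 0.004, 0, 0, 0, 0, -0.001, -0.092, 0.004, 0, 0, 0, 0, -0.001, -0.103, 0.004, 0, 0, 0, 0, -0.001, -0.112, 0.004, 0, 0, 0, 0, -0.001, -0.118, 0.004, 0, 0, 0, 0, -0.001, -0.119, 0.004, 0])

```text
time_s: 11.53
tcp_pos: [0.5514, 0.2456, 0.2897]
ee_rot: [[-0.003, -1.0, 0.02], [0.001, 0.02, 1.0], [-1.0, 0.003, 0.001]]
wrist_force: [0.1, -1.0, -4.6]
gripper_width: 0.126
```

```bash
python3 - <<'E'
from h import *
s=r.sense(); print(s['time_s'],s['tcp_pos'],s['wrist_force'],s['gripper_width']*87)
im=r.capture('side')[:,:,::-1]; cv2.imwrite('pics/p8.png',cv2.resize(im[120:320,120:320],None,fx=3,fy=3,interpolation=cv2.INTER_CUBIC))
im=r.capture('wrist')[:,:,::-1]; cv2.imwrite('pics/p8w.png',im)
E
```

```text
11.5333 [0.5514 0.2456 0.2897] [ 0.1489 -1.04   -4.6132] 10.937394511856812
```

View pics/p8.png

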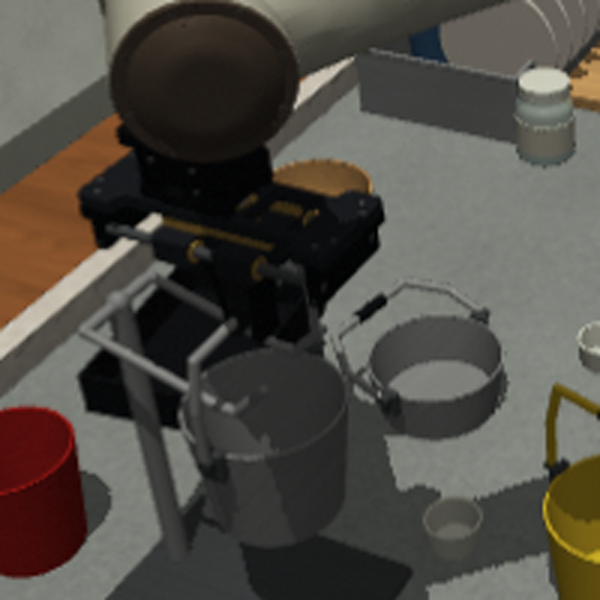

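View pics/p8w.png

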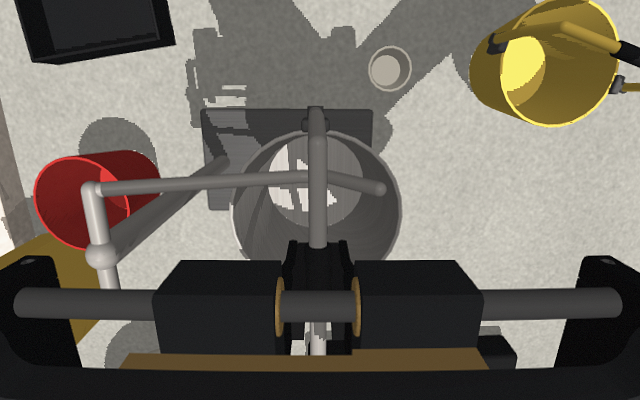

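The bar is above both prongs with its legs outside them, and the trough bend lies under it at about (310,178). Lowering.

Request:
move_arm(increments=[0, 0, 0, 0.004, 0, 0, 0, 0, 0, 0, 0.009, 0, 0, 0, 0, 0, 0, 0.015, 0, 0, 0, 0, 0, 0, 0.021, 0, 0, 0, 0, 0, 0, 0.027, 0, 0, 0, 0, 0, 0, 0.033, 0, 0, 0, 0, 0, 0, 0.038, 0, 0, 0, 0, 0, 0, 0.042, 0, 0, 0, 0, 0, 0, 0.045, 0, 0, 0, 0, 0, 0, 0.045, 0, 0, 0, 0, 0, 0, 0.045, 0, 0, 0])

```text
time_s: 12.55
tcp_pos: [0.5501, 0.2457, 0.2452]
ee_rot: [[-0.003, -1.0, 0.019], [0.001, 0.019, 1.0], [-1.0, 0.003, 0.001]]
wrist_force: [-0.1, 0.4, -4.4]
gripper_width: 0.12
```

```bash
python3 - <<'E'
from h import *
s=r.sense(); print(s['time_s'],s['tcp_pos'],s['wrist_force'],s['gripper_width']*87)
im=r.capture('side')[:,:,::-1]; cv2.imwrite('pics/p9.png',cv2.resize(im[180:300,140:260],None,fx=5,fy=5,interpolation=cv2.INTER_CUBIC))
E
```

```text
12.55 [0.5501 0.2457 0.2452] [-0.1341  0.4144 -4.3689] 10.415585715166113
```

View pics/p9.png

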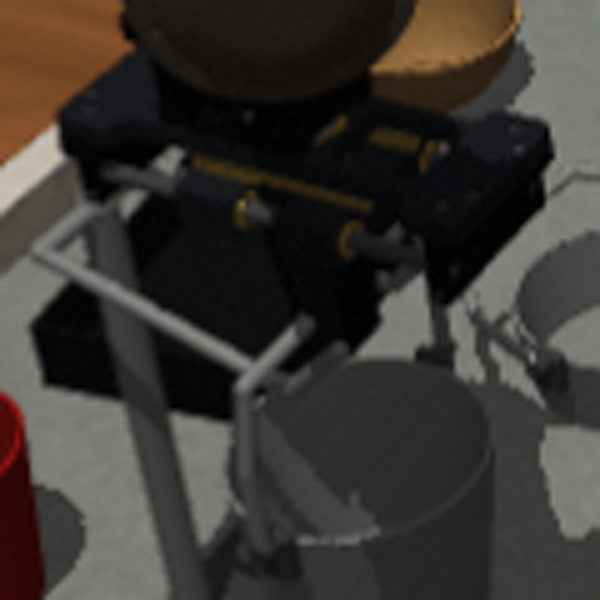

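Request:
move_arm(increments=[0, 0, 0, 0.001, 0, 0, 0, 0, 0, 0, 0.002, 0, 0, 0, 0, 0, 0, 0.003, 0, 0, 0, 0, 0, 0, 0.004, 0, 0, 0, 0, 0, 0, 0.005, 0, 0, 0, 0, 0, 0, 0.006, 0, 0, 0, 0, 0, 0, 0.006, 0, 0, 0])

```text
time_s: 13.18
tcp_pos: [0.5498, 0.2456, 0.239]
ee_rot: [[-0.004, -1.0, 0.019], [0.001, 0.019, 1.0], [-1.0, 0.004, 0.001]]
wrist_force: [-0.3, -0.1, -4.7]
gripper_width: 0.121
```

Request:
move_arm(increments=[0, 0, 0, 0.0005, 0, 0, 0, 0, 0, 0, 0.001, 0, 0, 0, 0, 0, 0, 0.0015, 0, 0, 0, 0, 0, 0, 0.002, 0, 0, 0, 0, 0, 0, 0.002, 0, 0, 0, 0, 0, 0, 0.002, 0, 0, 0])

```text
time_s: 13.68
tcp_pos: [0.55, 0.2457, 0.2373]
ee_rot: [[-0.003, -1.0, 0.019], [0.001, 0.019, 1.0], [-1.0, 0.003, 0.001]]
wrist_force: [0.3, -0.8, -4.8]
gripper_width: 0.127
```

Request:
move_arm(increments=[0, 0, 0, 0.0005, 0, 0, 0, 0, 0, 0, 0.001, 0, 0, 0, 0, 0, 0, 0.0015, 0, 0, 0, 0, 0, 0, 0.002, 0, 0, 0, 0, 0, 0, 0.002, 0, 0, 0, 0, 0, 0, 0.002, 0, 0, 0])

```text
time_s: 14.18
tcp_pos: [0.55, 0.2457, 0.2355]
ee_rot: [[-0.003, -1.0, 0.019], [0.001, 0.019, 1.0], [-1.0, 0.003, 0.001]]
wrist_force: [-0.0, -0.6, -3.3]
gripper_width: 0.126
```

```bash
python3 - <<'E'
from h import *
s=r.sense(); print(s['time_s'],s['tcp_pos'],s['wrist_force'],s['gripper_width']*87)
im=r.capture('side')[:,:,::-1]; cv2.imwrite('pics/p10.png',cv2.resize(im[180:300,140:260],None,fx=5,fy=5,interpolation=cv2.INTER_CUBIC))
im=r.capture('wrist')[:,:,::-1]; cv2.imwrite('pics/p10w.png',im)
E
```

```text
14.1833 [0.55   0.2457 0.2355] [-0.0075 -0.609  -3.3287] 10.937967432539807
```

View pics/p10.png

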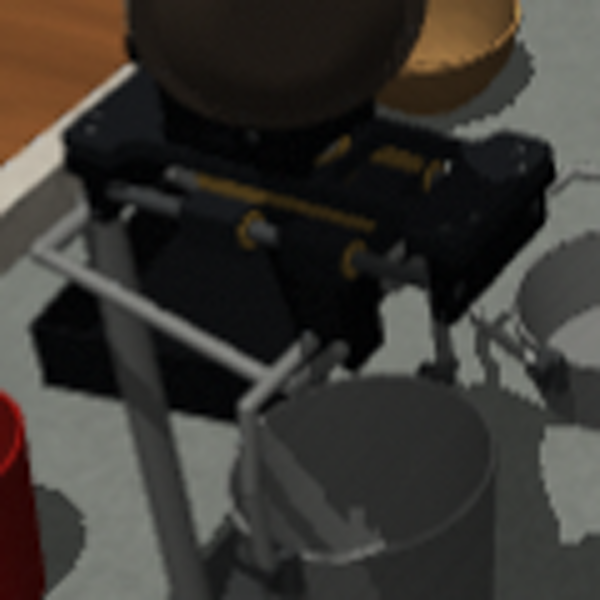

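View pics/p10w.png

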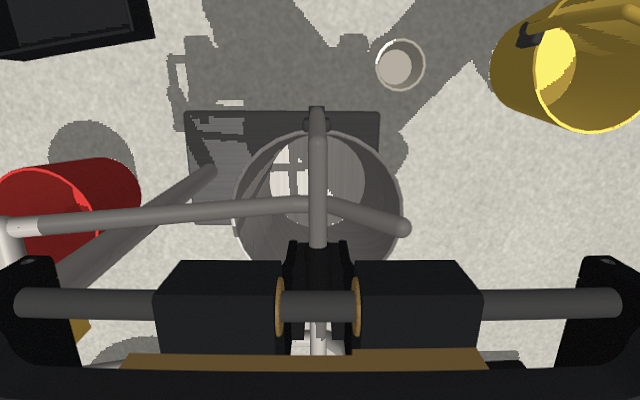

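Contact is starting, with the vertical load down from 4.8 to 3.3 N and the bar at the prong bend. I'll lower a little more.

Request:
move_arm(increments=[0, 0, 0, 0.0005, 0, 0, 0, 0, 0, 0, 0.001, 0, 0, 0, 0, 0, 0, 0.0015, 0, 0, 0, 0, 0, 0, 0.002, 0, 0, 0, 0, 0, 0, 0.002, 0, 0, 0, 0, 0, 0, 0.002, 0, 0, 0])

```text
time_s: 14.78
tcp_pos: [0.5501, 0.2457, 0.235]
ee_rot: [[-0.002, -1.0, 0.018], [0.002, 0.018, 1.0], [-1.0, 0.002, 0.002]]
wrist_force: [-4.0, -0.8, 6.5]
gripper_width: 0.122
```

Request:
move_arm(increments=[0, 0, 0, -0.0005, 0.0005, 0, 0, 0, 0, 0, -0.001, 0.001, 0, 0, 0, 0, 0, -0.001, 0.001, 0, 0, 0, 0, 0, -0.001, 0.001, 0, 0])

```text
time_s: 15.12
tcp_pos: [0.5499, 0.2458, 0.2351]
ee_rot: [[-0.001, -1.0, 0.019], [0.002, 0.019, 1.0], [-1.0, 0.001, 0.002]]
wrist_force: [0.5, -1.3, 3.1]
gripper_width: 0.124
```

Horizontal load is near zero and the bar is supported. Opening slowly.

Request:
move_arm(increments=[0, 0, 0, -0.0005, 0, 0, 0.011, 0, 0, 0, -0.0005, 0, 0, 0.013, 0, 0, 0, -0.0005, 0, 0, 0.015, 0, 0, 0, -0.0005, 0, 0, 0.018, 0, 0, 0, -0.0005, 0, 0, 0.022, 0, 0, 0, -0.0005, 0, 0, 0.027, 0, 0, 0, -0.0005, 0, 0, 0.033, 0, 0, 0, -0.0005, 0, 0, 0.04, 0, 0, 0, -0.0005, 0, 0, 0.045, 0, 0, 0, -0.0005, 0, 0, 0.05, 0, 0, 0, -0.0005, 0, 0, 0.05, 0, 0, 0, -0.0005, 0, 0, 0.05])

```text
time_s: 16.12
tcp_pos: [0.5489, 0.2457, 0.2348]
ee_rot: [[-0.003, -1.0, 0.019], [0.001, 0.019, 1.0], [-1.0, 0.003, 0.001]]
wrist_force: [-0.0, 0.2, 0.2]
gripper_width: 0.565
```

```bash
python3 - <<'E'
from h import *
s=r.sense(); print(s['time_s'],s['tcp_pos'],s['wrist_force'],s['gripper_width']*87)
im=r.capture('side')[:,:,::-1]; cv2.imwrite('pics/p11.png',cv2.resize(im[180:300,140:260],None,fx=5,fy=5,interpolation=cv2.INTER_CUBIC))
im=r.capture('wrist')[:,:,::-1]; cv2.imwrite('pics/p11w.png',im)
E
```

```text
16.1167 [0.5489 0.2457 0.2348] [-0.0057  0.2155  0.24  ] 49.192021592036404
```

View pics/p11.png

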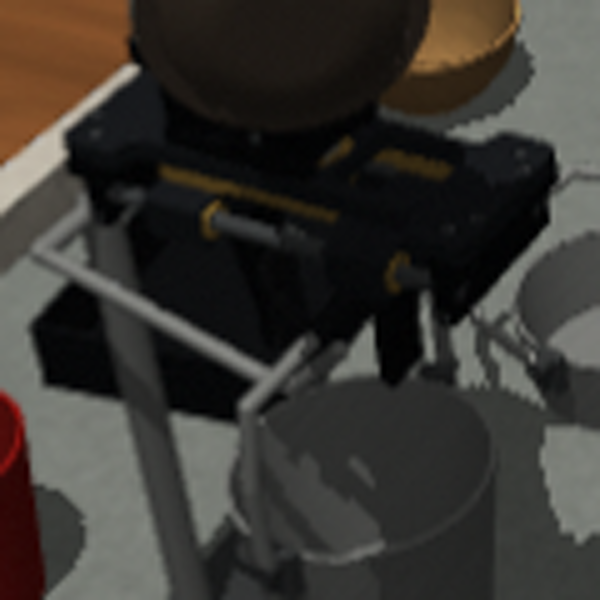

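View pics/p11w.png

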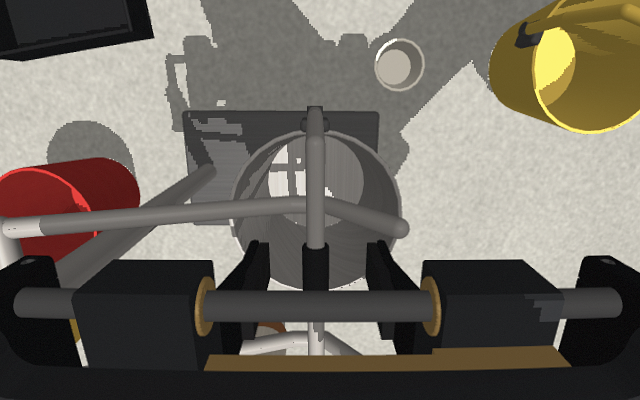

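The pail is hanging free with the bar in both prongs, and the fingers are clear on either side. I'll rise straight up.

Request:
move_arm(increments=[0, 0, 0, -0.005, 0, 0, 0.05, 0, 0, 0, -0.015, 0, 0, 0.05, 0, 0, 0, -0.03, 0, 0, 0.05, 0, 0, 0, -0.045, 0, 0, 0.05, 0, 0, 0, -0.06, 0, 0, 0.05, 0, 0, 0, -0.08, 0, 0, 0.05, 0, 0, 0, -0.1, 0, 0, 0.05, 0, 0, 0, -0.12, 0.02, 0, 0.05, 0, 0, 0, -0.14, 0.05, 0, 0.05, 0, 0, 0, -0.16, 0.09, 0, 0.05, 0, 0, 0, -0.16, 0.12, -0.03, 0.05, 0, 0, 0, -0.16, 0.15, -0.07, 0.05])

```text
time_s: 17.22
tcp_pos: [0.4038, 0.1874, 0.3973]
ee_rot: [[-0.0, -1.0, 0.016], [0.004, 0.016, 1.0], [-1.0, 0.0, 0.004]]
wrist_force: [-0.5, -0.8, 1.3]
gripper_width: 0.574
```

Request:
move_arm(increments=[0, 0, 0, 0, 0, -0.035, 0.05, 0, 0, 0, 0, 0, -0.07, 0.05, 0, 0, 0, 0, 0, -0.1, 0.05, 0, 0, 0, 0, 0, -0.13, 0.05, 0, 0, 0, 0, 0, -0.15, 0.05, 0, 0, 0, 0, 0, -0.15, 0.05, 0, 0, 0, 0, 0, -0.15, 0.05, 0, 0, 0, 0, 0, -0.15, 0.05, 0, 0, 0, 0, 0, -0.15, 0.05, 0, 0, 0, 0, 0, -0.15, 0.05])

```text
time_s: 18.05
tcp_pos: [0.4023, 0.0378, 0.3951]
ee_rot: [[-0.003, -1.0, 0.018], [0.001, 0.018, 1.0], [-1.0, 0.003, 0.001]]
wrist_force: [0.1, 0.3, -0.4]
gripper_width: 0.575
```

```bash
python3 - <<'E'
from h import *
s=r.sense(); print(s['time_s'],s['tcp_pos'],s['wrist_force'])
a=r.capture('side')[:,:,::-1]; cv2.imwrite('pics/p12.png',cv2.resize(a[150:330,120:320],None,fx=3.3,fy=3.3,interpolation=cv2.INTER_CUBIC))
im=r.capture('scene')[:,:,::-1]; cv2.imwrite('pics/p12w.png',im)
for _ in range(10): b=r.capture('side')[:,:,::-1]
print(np.abs(a[190:330,130:300].astype(int)-b[190:330,130:300]).mean(),np.abs(a[300:,:].astype(int)-b[300:,:]).mean(), r.sense()['time_s'])
E
```

```text
18.05 [0.4023 0.0378 0.3951] [ 0.0893  0.3304 -0.387 ]
0.6022408963585434 0.5492708333333334 18.65
```

View pics/p12.png

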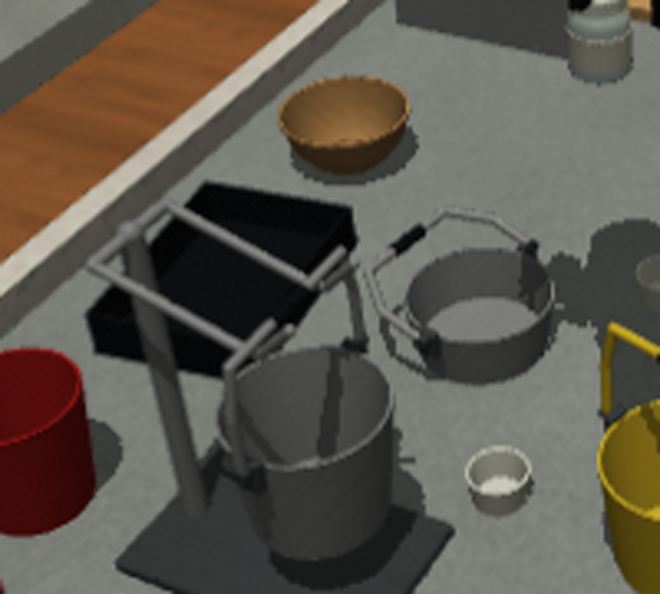

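View pics/p12w.png

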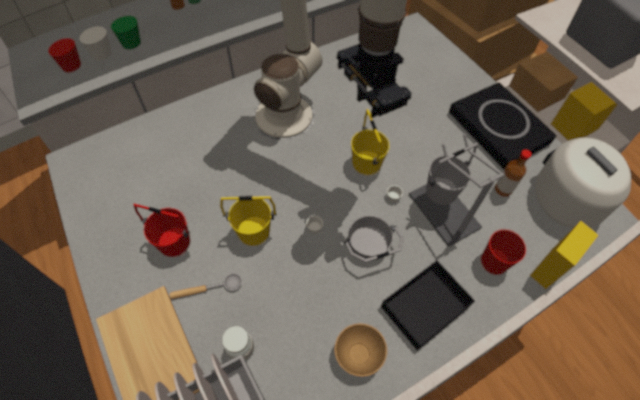

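The pail hangs from both prongs. The picture difference over 0.6 s is only noise level, the squat pail is still at (372,240), and the arm is clear.

```bash
python3 -c "
from station import r
print(r.finish_job())"
```

```text
the job is handed in; nothing more can be done
None
```

The taller steel pail now hangs on the stand with its handle bar resting in both hooked prongs, and the job is handed in at about 18.7 s of the 67 s allowed.

- **Raising the handle:** I pushed the folded handle upright with the outer fingertip while the pail stood on the counter. The pail barely shifted, if at all.
- **Hanging:** I gripped the black sleeve, lifted the pail, carried it above the other pails and lowered the bar over the prongs from the front. When it seated, the upward push on the gripper peaked at about 6.5 N, with 4 N sideways. I eased off before opening the fingers, and the force read near zero afterwards.
- **Last checks:** The final side and scene pictures show the bar in both troughs and the squat pail where it was. Nothing else was knocked over, and the gripper is well clear. Two side pictures 0.6 s apart differed only by image noise, so the pail was hanging still. No check failed.
- **Small disagreement:** Estimates of the stand's yaw ranged from about 0 to −3°. I used about −1°, and the bar seated properly.

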